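# Fit a fresh drip tray under the ink rack

### The job

Lift the top drip tray off the nested pile without shifting the trays under it, and set it down gently on the bench in front of the ink rack's empty bay, lined up with it. Then push it in under the bottles, between the guides, until it is fully home against the back stop. Leave everything else on the bench where it is.

Things in the scene. Friction and masses are not known exactly. Their poses are not given: they have to be found in the camera images.
- tray_top: the top tray of a nested pile of three: drip tray of slate-blue plastic, 220 mm long (its x) x 156 mm wide (its y), 50 mm high to the rim, 0.15 to 0.31 kg. Origin: middle of the underside of its floor; z up; the two ends are alike. Trays nest 24 mm apart, small lugs under the long skirts standing on the rim below, with 2.5 mm of side play; nothing holds them together.
- tray_grip (a point): middle of the top of the top tray's grip bar, 53 mm above the underside. The solid bar is 24 mm wide (tray y), 98 mm long (tray x), upright sides from 34 to 53 mm, rounded corners. It stands on a spine 34 mm high (34 mm wide at its top, 48 mm at the floor). 50 mm are free on either side of the bar.
- tray_rim (a point): top outer edge of the top tray's rim, middle of its -x end (x = -110 mm, z = 50 mm). The rim is 8 mm wide, with an upright skirt all round from 50 down to 33 mm above the underside (lugs under the long sides reach down to 26 mm); below that the walls slope inwards.
- tray_mid: the tray under the top one, same kind; its origin is 24 mm below that of the top tray at the start. Must stay in the pile.
- tray_low: the bottom tray of the pile, same kind, standing on the bench. Must stay.
- ink_rack: steel ink rack, fixed; six square ink bottles on its shelf over an empty drip bay. Its x axis points INTO the bay, z up. Origin: on the bench, where the origin of a tray lies when fully home (tray x along rack x, either end first). Guide cheeks 45 mm high at y = +-84 mm (168 mm apart) run from x = -110 mm to the back stop, whose face is at x = +110 mm.
- bay_mouth (a point): on the bench in the middle of the bay's mouth, between the front ends of the guide cheeks (rack x = -110 mm); the front rim of a tray that is home is level with it. From here flared lead-ins reach another 26 mm outwards, where they are 197 mm apart.
- shelf_edge (a point): middle of the lower front edge of the bottle shelf (rack x = -45 mm, 72 mm above the bench): a home tray stands 65 mm out in front of it. The shelf covers rack x = -45 to +120 mm and with its side bars is 208 mm wide; with the bottles it reaches 187 mm up.
- spare_yellow: spare ink bottle, yellow square body 52 x 52 mm with a white ribbed cap, 112 mm tall in all; origin under its middle. Bystander.
- spare_magenta: spare ink bottle, magenta, same shape as the yellow one (52 x 52 x 112 mm); origin under its middle. Bystander.
- solvent_jar: amber jar with a white cap and a plain paper label, 64 mm across, 100 mm tall; origin under its middle. Bystander.
- rinse_cup: white plastic cup, 68 mm across the rim, 75 mm tall; origin under its middle. Bystander.
- tape_roll: green roll of tape lying flat, 76 mm across, 24 mm high; origin under its middle. Bystander.
- scraper: flat scraper lying on the bench, orange handle, steel blade, about 200 x 50 x 14 mm; origin under it, near the middle of its length. Bystander.

How it is judged:
By the outcome, as a careful person would: the job done as asked, in the order asked, and still so for the second after the job is handed in, with the robot touching nothing.
It also fails if it takes over 69 s, if anything falls off the work surface, if the arm or the gripper's body presses on something with over 40 N, if the wrist force passes 120 N, or if a joint passes its speed limit or range.

### The arm

A 6-joint arm with a two-finger parallel gripper is mounted at the origin on the work surface. World frame = base frame: x ahead of the robot, y to its left, z up, the work surface at z = 0. Lengths are in mm, angles in rad, forces in N, time in s.
With the tool pointing down it reaches from about 425 to 950 mm from the base axis. Payload 14.7 kg.
Tool frame: the origin (TCP) lies at the very end of the fingers, on their centre line; the grasp point (between the pads) lies 19 mm behind it; z points along the fingers, y is the direction in which the jaws open and shut (so a half turn about z gives the same grasp; the last joint's range is limited). The gripper opens to 85 mm and grips with 20 to 120 N. Pads are 22 mm wide; open, the fingers measure 114 mm over their backs; the gripper's body (76 mm by 85 mm) begins 54 mm behind the grasp point. The pads swing forward as they close: fully open they stand 13 mm farther back than shut.
Start: joints at [1.104, 0.48, 1.596, -0, 1.065, -0.047], TCP at [264.902, 593.565, 231.297] pointing down, gripper open.
Joint ranges: [-2.75, 2.75], [-0.82, 2.05], [0.23, 2.67], [-1.56, 4.7], [0.09, 2.69], [-2.92, 2.92]. Speed limits (rad/s): [1.89, 1.89, 2.39, 3.01, 3.01, 3.01].

### API

Orientations are given as a unit quaternion [w, x, y, z].
In Python, from workcell import ctrl gives the robot as it stands. The module is installed in compiled form; this text tells all that it offers.
- The arm moves only by the shell command python3 -m pendant 'ROWS'. ROWS is JSON, a list of rows, each an object with "travel": the shift along the tool's x, y, z in m, a list of three; "rotation": the turn, a rotation vector about the tool's x, y, z in degrees, a list of three; "jaw": the opening, from 0 (shut) to 1 (fully open). A call has 1 to 20 rows; each row shifts and turns the commanded pose from where the row before left it, along the tool's axes as they then stand; what a row does not reach is not made up. A row lasts 1/8 s, in which the tool goes at most 62.5 mm and 10.7 degrees, less where a joint would pass 70% of its speed; a pose out of reach is approached as far as the arm can. A call is refused whole if a number of a shift passes 0.0625 or a number of a turn 10.7, either way. A call with a gripper value outside its range is refused whole. The fingers move at their own pace and stop on an object; the grip force is fixed at half the most. Time passes only in rows, so rows that do not move let the fingers close. It gives the time, the measured TCP pose, the force and the opening at its end, in the units of the state.
- ctrl.get_obs(): the state, without advancing time (a new reading comes with each control period).
- ctrl.read_camera(name): name is "scene" or "top" or "wrist"; returns (picture, depth): 420x560x3 uint8, red, green, blue; 420x560 float32, mm along the optical axis (not along the pixel's ray), 0 where there is no reading.
- ctrl.get_calibration(name): a dict with "K" (3x3 intrinsics, pixels), "dist_coeffs" ([k1, k2, p1, p2, k3] as OpenCV has them; the pictures are not rectified), "R" (3x3) and "t" (3): a world point X has camera coordinates R X + t. Camera axes: x right, y down, z forward; pixel columns grow to the right and rows downward; lengths in mm; the calibration is good to about 2 mm. A picture is of the moment at which its call begins: read the wrist's pose just before it. get_calibration takes no time and is no camera call; for the wrist camera it gives the pose at the moment of the call.
- ctrl.finish_job(): hands the job in, once; it reports no verdict.
The state is a dict: "time_s": time; "joints": joint angles; "qvel": joint speeds; "tau": joint torques, N m; "eef_pos": TCP position; "ee_rot": TCP orientation; "contact_force": force on the tool from outside, world axes, zero at the start; "wrist_torque": the same for the moment, N m; "width": opening from 0.0 (shut) to 1.0 (fully open).
Only numpy, scipy, OpenCV 4.12 (cv2) and the standard library are available. Lean on these libraries where they do the work, as an engineer would, in place of code of your own. Each camera call takes 0.05 s, during which the arm holds its last target.

## Working session

There is one attempt and no reset: what is moved stays moved. The work goes in short steps, Python scripts to look and compute and a shell command to move; the robot and the scene stay as the last step left them, time stands still between calls to the robot, and variables do not carry over. Pictures are saved under pics/ and viewed, and the job is handed in when it is done.

```bash
mkdir -p pics; ls; python3 - <<'E'
from workcell import ctrl
import cv2,numpy as np
print(ctrl.get_obs())
for n in("scene","top","wrist"):
    c=ctrl.get_calibration(n);print(n,c)
    p,d=ctrl.read_camera(n)
    cv2.imwrite(f"pics/{n}0.png",p[:,:,::-1]);np.savez(f"pics/{n}0.npz",p=p,d=d,**{k:np.array(v) for k,v in c.items()})
E
```

```text
pics
{'time_s': 0.0, 'joints': array([ 1.10435101e+00,  4.80861209e-01,  1.59685689e+00, -9.90339803e-06,
        1.06506858e+00, -4.65886658e-02]), 'qvel': array([ 3.39979753e-04,  1.91776686e-04, -5.17611486e-04,  3.99017368e-05,
       -1.68963036e-04,  6.69519494e-04]), 'tau': array([ 1.69933668e-03, -9.50675440e+01, -4.30173075e+01, -1.58062026e-04,
        1.26655342e-02,  6.99447105e-05]), 'eef_pos': array([264.75868117, 593.20334128, 230.65964714]), 'ee_rot': array([-1.47280746e-04,  2.08387413e-01,  9.78046180e-01, -5.78575172e-04]), 'contact_force': array([-0.33380231, -0.6462354 , -0.238005  ]), 'wrist_torque': array([ 0.03674192, -0.02935328, -0.01481416]), 'width': 1.0024184064282509}
scene {'K': array([[510.95653152,   0.        , 281.66070155],
       [  0.        , 510.95653152, 219.57741885],
       [  0.        ,   0.        ,   1.        ]]), 'dist_coeffs': array([-0.04996143,  0.        ,  0.        ,  0.        ,  0.        ]), 'R': array([[-3.56925999e-01,  9.34132615e-01, -2.99307122e-04],
       [ 6.59433627e-01,  2.51738335e-01, -7.08360856e-01],
       [-6.6
[... 323 characters left out ...]
    , 0.       , 0.       ]), 'R': array([[ 0.05456189, -0.99850811,  0.00213255],
       [-0.9776784 , -0.05385742, -0.20308697],
       [ 0.20289885,  0.00899586, -0.97915838]]), 't': array([ -19.78543755,  630.92564542, 1798.07223442])}
wrist {'K': array([[314.15524666,   0.        , 278.88449689],
       [  0.        , 314.15524666, 209.91000447],
       [  0.        ,   0.        ,   1.        ]]), 'dist_coeffs': array([0.00751884, 0.        , 0.        , 0.        , 0.        ]), 'R': array([[ 0.40720148,  0.91333715, -0.00148669],
       [ 0.87297157, -0.38872532,  0.2946409 ],
       [ 0.26852856, -0.12127605, -0.95560689]]), 't': array([-649.1979021 ,  -37.79343673,  380.20096406])}
```

View pics/scene0.png

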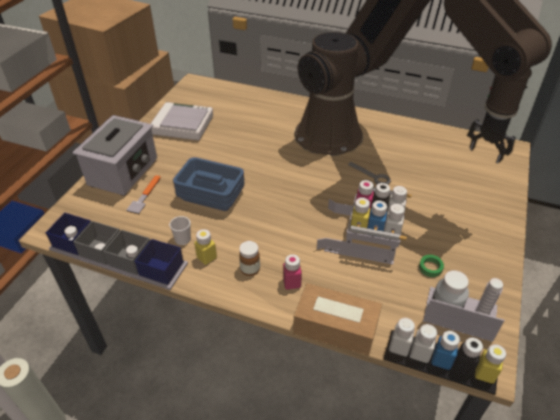

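View pics/top0.png

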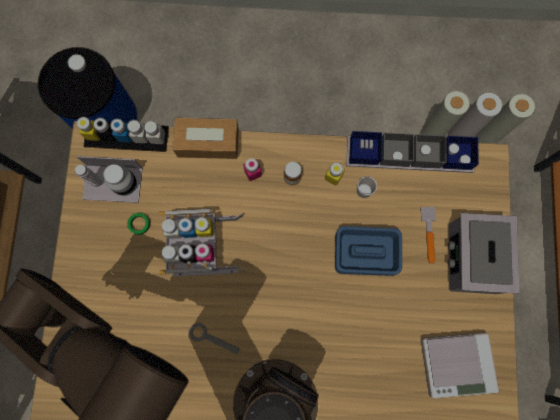

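View pics/wrist0.png

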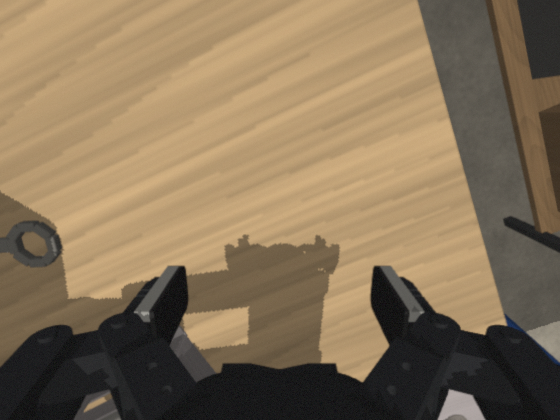

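Scene overview: the tray pile is at top-camera (368,250). The rack is around (192,240), with its mouth facing image right (world −y). The yellow bottle (335,172), cup (367,187), jar (292,172) and magenta bottle (252,168) lie farther out in x. Next I'll measure the tray and rack.

```bash
cat > h.py <<'E'
import numpy as np,cv2
def load(f):
    z=np.load(f);return z['p'],z['d'],{k:z[k] for k in('K','dist_coeffs','R','t')}
def norm(uv,c): return cv2.undistortPoints(np.asarray(uv,float).reshape(-1,1,2),c['K'],c['dist_coeffs']).reshape(-1,2)
def onplane(uv,c,z):
    n=norm(uv,c);d=np.c_[n,np.ones(len(n))]@c['R'];o=-c['R'].T@c['t']
    return o+d*((z-o[2])/d[:,2])[:,None]
def cloud(d,c):
    v,u=np.mgrid[:d.shape[0],:d.shape[1]]
    n=norm(np.c_[u.ravel(),v.ravel()],c);P=np.c_[n,np.ones(len(n))]*d.ravel()[:,None]
    return ((P-c['t'])@c['R']).reshape(*d.shape,3)
def proj(X,c): return cv2.projectPoints(np.asarray(X,float).reshape(-1,3),cv2.Rodrigues(c['R'])[0],c['t'],c['K'],c['dist_coeffs'])[0].reshape(-1,2)
E
python3 - <<'E'
from h import *
p,d,c=load('pics/top0.npz')
X=cloud(d,c)
print('bench',np.median(X[300:320,340:400,2]))
cv2.imwrite('pics/topA.png',cv2.resize(p[120:300,120:300,::-1],None,fx=3.3,fy=3.3,interpolation=cv2.INTER_CUBIC))
cv2.imwrite('pics/topB.png',cv2.resize(p[200:300,310:430,::-1],None,fx=6,fy=6,interpolation=cv2.INTER_CUBIC))
hsv=cv2.cvtColor(p,cv2.COLOR_RGB2HSV)
m=((hsv[...,0]>95)&(hsv[...,0]<125)&(hsv[...,1]>90)).astype(np.uint8)
m[:, :330]=0;m[:,410:]=0;m[:220]=0;m[285:]=0
cs,_=cv2.findContours(m,0,1);k=max(cs,key=cv2.contourArea).reshape(-1,2)
W=onplane(k,c,98)[:,:2].astype(np.float32)
r=cv2.minAreaRect(W);print(r)
# depth based: rim
q=X[220:285,325:415].reshape(-1,3)
for lo,hi in((90,108),(99.5,108)):
    s=q[(q[:,2]>lo)&(q[:,2]<hi)];print(len(s),s.mean(0) if len(s) else 0,cv2.minAreaRect(s[:,:2].astype(np.float32)))
# rack
q=X[195:290,150:250].reshape(-1,3)
for lo,hi in((30,60),(60,110),(100,200)):
    s=q[(q[:,2]>lo)&(q[:,2]<hi)];print(lo,len(s),s.min(0),s.max(0))
E
```

```text
bench -0.43793162140550657
((512.0393676757812, -282.655029296875), (155.625244140625, 214.96212768554688), 0.49511998891830444)
973 [ 515.9266936  -286.29189337   97.66991097] ((515.5759887695312, -286.0211181640625), (156.73191833496094, 218.04110717773438), 0.44291895627975464)
332 [ 513.25179736 -283.12584973  102.57329111] ((514.3140869140625, -285.44500732421875), (154.1400146484375, 215.1758270263672), 0.50092613697052)
30 92 [426.68909081 131.64250434  30.14860682] [626.93744213 242.9112322   53.13855948]
60 998 [416.49707345 184.1113941   60.20136117] [609.36922385 407.53132845 109.96861454]
100 2291 [399.07837211 224.63192905 100.00030823] [618.66957979 423.18906708 199.02643765]
```

View pics/topA.png

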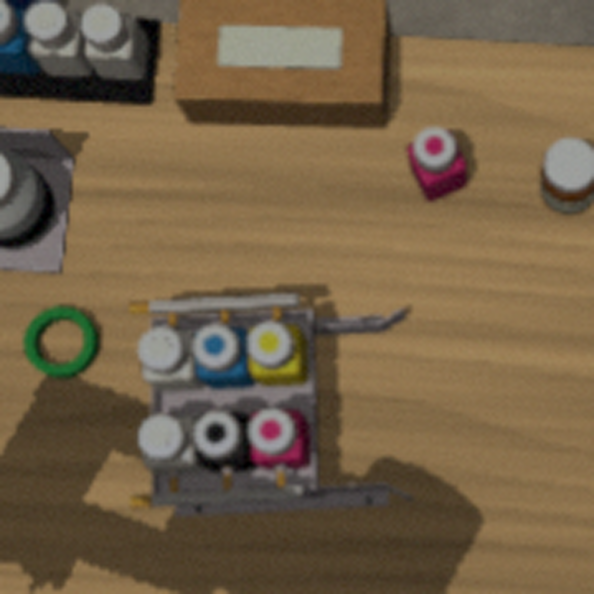

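View pics/topB.png

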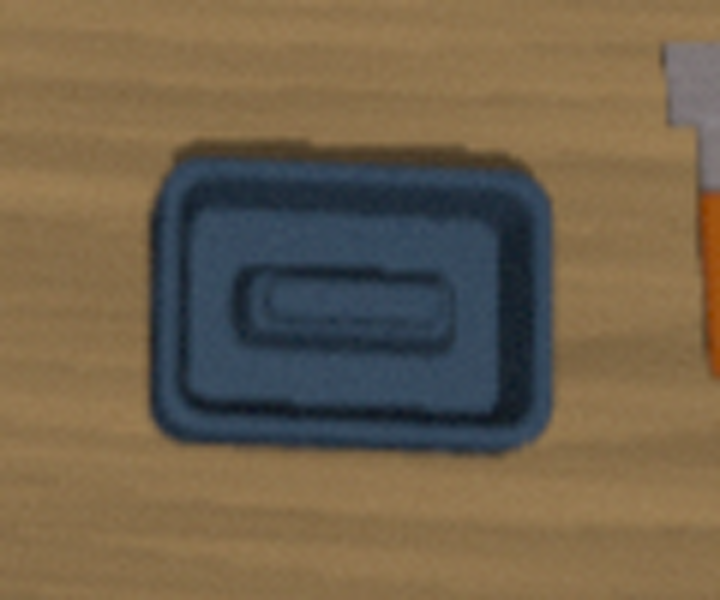

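```bash
python3 - <<'E'
from h import *
p,d,c=load('pics/top0.npz')
crop=np.array([[318,328],[385,321],[407,310],[175,510],[385,492],[408,494]],float)
print(onplane(crop/3.3+120,c,45).round(1))
p,d,c=load('pics/scene0.npz')
cv2.imwrite('pics/sceneA.png',cv2.resize(p[160:280,300:460,::-1],None,fx=5,fy=5,interpolation=cv2.INTER_CUBIC))
E
```

```text
[[599.1 239.6  45. ]
 [610.6 169.4  45. ]
 [623.7 146.9  45. ]
 [399.8 371.6  45. ]
 [429.9 156.4  45. ]
 [429.1 132.4  45. ]]
```

View pics/sceneA.png

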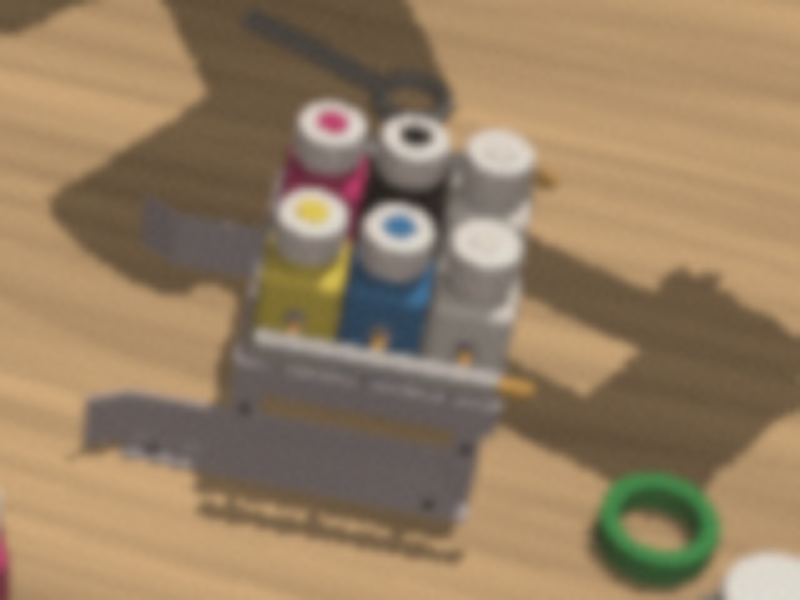

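```bash
python3 -m pendant '[{"travel":[0,0,-0.02],"rotation":[0,0,7.25],"jaw":1},{"travel":[0,0,-0.02],"rotation":[0,0,7.25],"jaw":1},{"travel":[0,0,-0.02],"rotation":[0,0,7.25],"jaw":1},{"travel":[0,0,-0.02],"rotation":[0,0,7.25],"jaw":1},{"travel":[0,0,-0.02],"rotation":[0,0,7.25],"jaw":1},{"travel":[0,0,-0.02],"rotation":[0,0,7.25],"jaw":1},{"travel":[0,0,-0.02],"rotation":[0,0,7.25],"jaw":1},{"travel":[0,0,-0.02],"rotation":[0,0,7.25],"jaw":1}]' && python3 -m pendant '[{"travel":[-0.047,0.015,0],"rotation":[0,0,0],"jaw":1},{"travel":[-0.047,0.015,0],"rotation":[0,0,0],"jaw":1},{"travel":[-0.047,0.015,0],"rotation":[0,0,0],"jaw":1},{"travel":[-0.047,0.015,0],"rotation":[0,0,0],"jaw":1},{"travel":[-0.047,0.015,0],"rotation":[0,0,0],"jaw":1},{"travel":[-0.047,0.015,0],"rotation":[0,0,0],"jaw":1},{"travel":[-0.047,0.015,0],"rotation":[0,0,0],"jaw":1},{"travel":[-0.047,0.015,0],"rotation":[0,0,0],"jaw":1},{"travel":[-0.047,0.015,0],"rotation":[0,0,0],"jaw":1},{"travel":[-0.047,0.015,0],"rotation":[0,0,0],"jaw":1},{"travel":[-0.047,0.015,0],"rotation":[0,0,0],"jaw":1},{"travel":[-0.047,0.015,0],"rotation":[0,0,0],"jaw":1},{"travel":[0,0,0],"rotation":[0,0,0],"jaw":1}]'
python3 - <<'E'
from workcell import ctrl
import cv2,numpy as np
print(ctrl.get_obs())
for n in("wrist","top"):
    c=ctrl.get_calibration(n)
    p,d=ctrl.read_camera(n)
    cv2.imwrite(f"pics/{n}1.png",p[:,:,::-1]);np.savez(f"pics/{n}1.npz",p=p,d=d,**{k:np.array(v) for k,v in c.items()})
E
```

```text
time_s: 1.15
eef_pos: [264.8, 593.4, 391.7]
ee_rot: [0.0, 0.658, 0.753, -0.0]
contact_force: [0.1, 0.1, 0.0]
width: 1.001
time_s: 2.78
eef_pos: [522.0, 57.1, 390.9]
ee_rot: [0.0, 0.658, 0.753, -0.0]
contact_force: [-0.9, 0.7, 0.8]
width: 1.0
{'time_s': 2.775, 'joints': array([ 5.17226792e-02,  1.71612787e-01,  1.65295046e+00, -6.54822154e-04,
        1.31752883e+00, -8.33345707e-02]), 'qvel': array([ 0.05805064, -0.01476183,  0.02179952,  0.02060145,  0.00674942,
        0.04689026]), 'tau': array([ -3.63999255, -67.04898834, -49.82432127,  -0.65389993,
        -0.21527025,  -1.31265733]), 'eef_pos': array([522.04945899,  57.13052797, 390.86168297]), 'ee_rot': array([ 4.12011234e-05,  6.57719576e-01,  7.53262767e-01, -4.01390300e-04]), 'contact_force': array([-0.92223278,  0.67931314,  0.84514465]), 'wrist_torque': array([0.00186582, 0.01344342, 0.02912684]), 'width': 1.000274021381383}
```

View pics/wrist1.png

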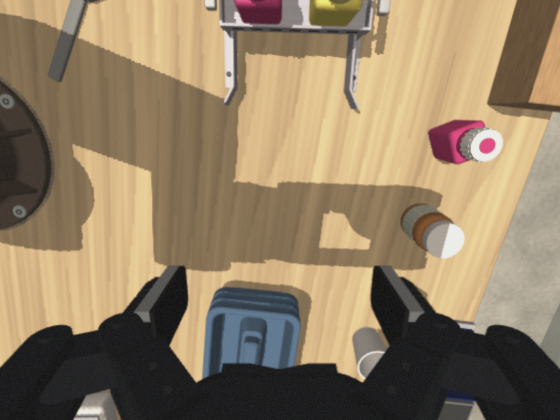

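The wrist view shows the shelf edge at row ~30, the cheeks with lead-ins ending near (228,103) and (355,108), and the tray pile at (253,330). I'll zoom in to pick the corners.

```bash
python3 - <<'E'
from h import *
p,d,c=load('pics/wrist1.npz')
cv2.imwrite('pics/w1A.png',cv2.resize(p[0:120,200:400,::-1],None,fx=4,fy=4,interpolation=cv2.INTER_CUBIC))
cv2.imwrite('pics/w1B.png',cv2.resize(p[280:380,190:315,::-1],None,fx=5,fy=5,interpolation=cv2.INTER_CUBIC))
E
```

```text
(no output)
```

View pics/w1A.png

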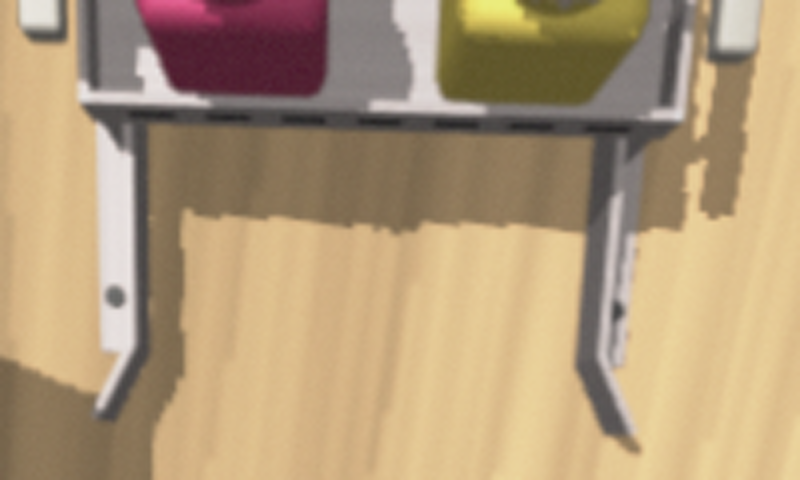

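View pics/w1B.png

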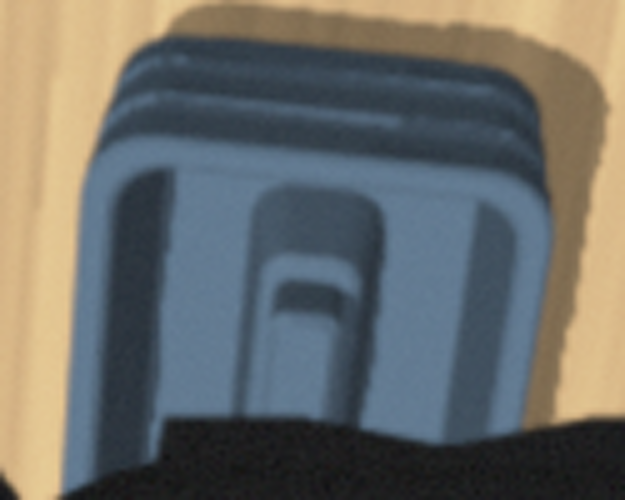

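```bash
python3 - <<'E'
from h import *
p,d,c=load('pics/wrist1.npz')
def L(pts,z,name):
    W=onplane(np.array(pts,float)/4+[200,0],c,z);print(name,z,W.round(1)[:,:2].tolist());return W
a=L([[132,160],[134,346]],45,'Lcheek top');b=L([[614,160],[602,358]],45,'Rcheek top')
L([[147,160],[147,350]],0,'L bot');L([[597,160],[579,365]],0,'R bot')
L([[104,412],[630,436]],45,'tips')
s=L([[100,118],[660,134]],72,'shelf low edge');
for v in (a[0]-a[1],b[0]-b[1]): print('yaw',np.degrees(np.arctan2(v[1],v[0])))
v=s[1]-s[0];print('shelf yaw',np.degrees(np.arctan2(v[1],v[0]))+90,np.linalg.norm(v))
print('gap',np.linalg.norm(a[1]-b[1]))
X=cloud(d,c)
for px in [(116,250),(126,250),(620,250),(612,250),(116,200),(300,110),(400,112)]:
    u,v=int(px[0]/4+200),int(px[1]/4);print(px,X[v,u].round(1))
# tray rim
W=onplane(np.array([[100,160],[540,195],[150,137],[500,165],[88,200],[67,450],[552,220],[533,400]],float)/5+[190,280],c,98);print(W.round(1)[:,:2])
W=onplane(np.array([[272,300],[347,300],[350,420],[265,420],[280,285],[340,290]],float)/5+[190,280],c,101);print(W.round(1)[:,:2])
s=X[280:380,190:315].reshape(-1,3);s=s[(s[:,2]>92)&(s[:,2]<99.5)];print(s.min(0),s.max(0))
E
```

```text
Lcheek top 45 [[434.3, 218.8], [440.5, 158.8]]
Rcheek top 45 [[600.4, 241.3], [609.4, 177.7]]
L bot 0 [[432.9, 227.5], [439.2, 160.5]]
R bot 0 [[602.2, 250.5], [609.9, 178.1]]
tips 45 [[431.7, 134.8], [625.1, 152.7]]
shelf low edge 72 [[427.1, 224.8], [608.8, 244.7]]
yaw 95.92342937819075
yaw 98.00882647687982
shelf yaw 96.27903015769506 182.78920480141915
gap 169.91180595121227
(116, 250) [424.5 195.1   3.7]
(126, 250) [434.1 190.6  45.1]
(620, 250) [616.4 221.1   4.2]
(612, 250) [605.3 213.8  45.7]
(116, 200) [422.9 211.8   3.2]
(300, 110) [492.4 230.9  96.7]
(400, 112) [523.  233.6  98. ]
[[ 442.2 -187.4]
 [ 584.8 -181.2]
 [ 457.4 -176.7]
 [ 570.2 -171.8]
 [ 439.4 -203.1]
 [ 439.3 -304.8]
 [ 590.1 -190.1]
 [ 594.9 -262.2]]
[[ 502.8 -231.2]
 [ 527.3 -227.9]
 [ 534.  -276.2]
 [ 505.5 -280.1]
 [ 504.8 -225. ]
 [ 524.6 -224.3]]
[ 435.62177369 -321.97905132   92.02362091] [ 591.77282442 -174.0099477    99.49286216]
```

```bash
python3 -m pendant '[{"travel":[0,0,0],"rotation":[0,0,7.25],"jaw":1},{"travel":[-0.041,-0.001,0.009],"rotation":[0,0,0],"jaw":1},{"travel":[-0.041,-0.001,0.009],"rotation":[0,0,0],"jaw":1},{"travel":[-0.041,-0.001,0.009],"rotation":[0,0,0],"jaw":1},{"travel":[-0.041,-0.001,0.009],"rotation":[0,0,0],"jaw":1},{"travel":[-0.041,-0.001,0.009],"rotation":[0,0,0],"jaw":1},{"travel":[-0.041,-0.001,0.009],"rotation":[0,0,0],"jaw":1},{"travel":[-0.041,-0.001,0.009],"rotation":[0,0,0],"jaw":1},{"travel":[-0.041,-0.001,0.009],"rotation":[0,0,0],"jaw":1},{"travel":[-0.041,-0.001,0.009],"rotation":[0,0,0],"jaw":1},{"travel":[-0.041,-0.001,0.009],"rotation":[0,0,0],"jaw":1},{"travel":[0,0,0],"rotation":[0,0,0],"jaw":1},{"travel":[0,0,0],"rotation":[0,0,0],"jaw":1}]'
cat > snap.py <<'E'
import sys
from workcell import ctrl
import cv2,numpy as np
o=ctrl.get_obs();print(o['time_s'],o['eef_pos'].round(1),o['ee_rot'].round(4),o['contact_force'].round(1),o['joints'].round(2))
tag=sys.argv[1]
for n in sys.argv[2:]:
    c=ctrl.get_calibration(n)
    p,d=ctrl.read_camera(n)
    cv2.imwrite(f"pics/{n}{tag}.png",p[:,:,::-1]);np.savez(f"pics/{n}{tag}.npz",p=p,d=d,**{k:np.array(v) for k,v in c.items()})
E
python3 snap.py 2 wrist
```

```text
time_s: 4.5
eef_pos: [516.4, -348.9, 301.2]
ee_rot: [-0.0, 0.703, 0.712, 0.0]
contact_force: [0.3, 0.1, -0.1]
width: 1.002
4.5 [ 516.4 -348.9  301.2] [-3.000e-04  7.025e-01  7.117e-01  2.000e-04] [ 0.3  0.1 -0.1] [-0.64  0.38  1.58  0.    1.18 -0.66]
```

View pics/wrist2.png

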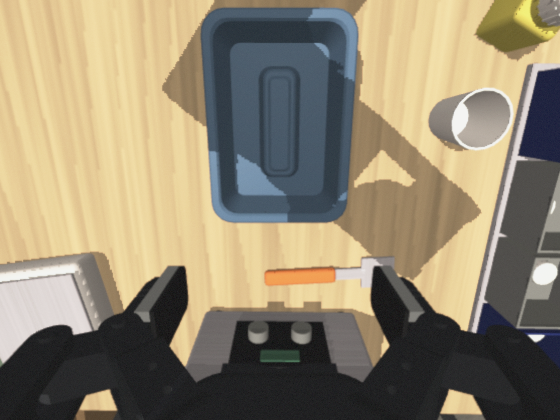

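The whole tray is visible, with the rim spanning roughly (202..358, 8..222) and the bar around (279,122). I'll measure the rim and bar from this picture.

```bash
python3 - <<'E'
from h import *
p,d,c=load('pics/wrist2.npz')
cv2.imwrite('pics/w2A.png',cv2.resize(p[0:230,190:370,::-1],None,fx=3.3,fy=2.6,interpolation=cv2.INTER_CUBIC))
hsv=cv2.cvtColor(p,cv2.COLOR_RGB2HSV)
m=((hsv[...,0]>95)&(hsv[...,0]<125)&(hsv[...,1]>70)).astype(np.uint8)
m[:,:195]=0;m[:,365:]=0;m[230:]=0
m=cv2.morphologyEx(m,cv2.MORPH_OPEN,np.ones((3,3)))
cs,_=cv2.findContours(m,0,1);k=max(cs,key=cv2.contourArea).reshape(-1,2)
W=onplane(k,c,98)[:,:2].astype(np.float32)
print(cv2.minAreaRect(W),cv2.boundingRect(k))
X=cloud(d,c)
q=X[0:230,195:365].reshape(-1,3)
for lo,hi in((94.5,99),(100,106)):
    s=q[(q[:,2]>lo)&(q[:,2]<hi)];print(len(s),s.min(0),s.max(0),s.mean(0) if len(s) else 0,cv2.minAreaRect(s[:,:2].astype(np.float32)))
# fit rim sides: left/right edges by rows, at z=98
for side in(0,1):
    P=[]
    for v in range(50,180,3):
        u=np.where(m[v])[0];P.append([u[0]-.5 if side==0 else u[-1]+.5,v])
    w=onplane(P,c,98);f=np.polyfit(w[:,1],w[:,0],1);print('side',f,np.polyval(f,-285),'yaw',90-np.degrees(np.arctan(f[0])))
for side in(0,1):
    P=[]
    for u in range(235,325,3):
        v=np.where(m[:,u])[0];P.append([u,v[0]-.5 if side==0 else v[-1]+.5])
    w=onplane(P,c,98);f=np.polyfit(w[:,0],w[:,1],1);print('end',f,np.polyval(f,515),'yaw',90+np.degrees(np.arctan(f[0])))
E
```

```text
((514.968017578125, -285.94195556640625), (152.45335388183594, 215.46307373046875), 0.7751097679138184) (202, 9, 155, 213)
7338 [ 435.33394146 -396.1824367    94.5017436 ] [ 593.3290881  -175.83948806   98.99986778] [ 515.22378973 -271.85471176   97.46955538] ((514.6681518554688, -286.2107849121094), (157.00393676757812, 219.63919067382812), 0.5624093413352966)
1621 [ 438.4450899  -339.1839619   100.00102005] [ 588.74374478 -178.66041297  103.55208078] [ 514.28879986 -281.94020261  101.10750554] ((513.0790405273438, -258.5278015136719), (159.94166564941406, 150.2825469970703), 89.47486877441406)
side [-4.97396641e-03  4.38023374e+02] 439.4409542768362 yaw 90.28498493269518
side [-5.56319524e-03  5.88897780e+02] 590.4832901872787 yaw 90.31874431980793
end [ 1.78374737e-02 -1.87335495e+02] -178.14919625183737 yaw 91.02190358510745
end [ 2.08183526e-02 -4.04192948e+02] -393.47149630903215 yaw 91.19263146438757
```

View pics/w2A.png

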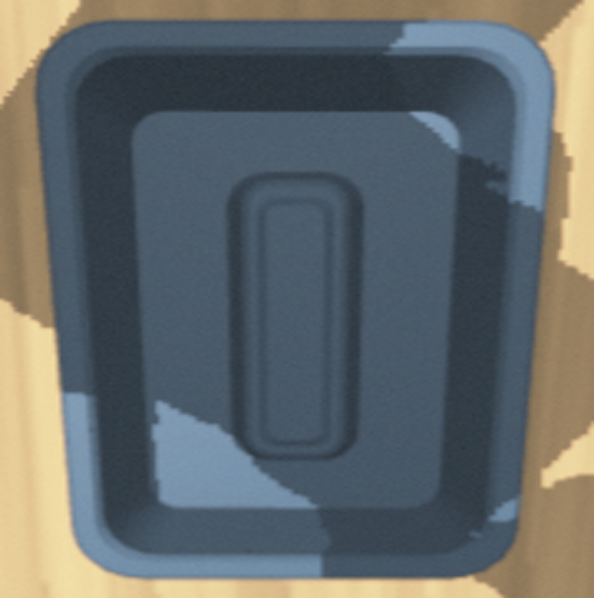

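```bash
python3 -m pendant '[{"travel":[0.021,0,0.03],"rotation":[0,0,0],"jaw":1},{"travel":[0.021,0,0.03],"rotation":[0,0,0],"jaw":1},{"travel":[0.021,-0.001,0.03],"rotation":[0,0,0],"jaw":1},{"travel":[0,0,0.03],"rotation":[0,0,0],"jaw":1},{"travel":[0,0,0.03],"rotation":[0,0,0],"jaw":1},{"travel":[0,0,0.02],"rotation":[0,0,0],"jaw":1},{"travel":[0,0,0],"rotation":[0,0,0],"jaw":1},{"travel":[0,0,0],"rotation":[0,0,0],"jaw":1}]'; python3 snap.py 3 wrist scene
```

```text
time_s: 5.55
eef_pos: [515.0, -286.9, 132.4]
ee_rot: [0.001, 0.702, 0.712, 0.0]
contact_force: [-0.3, -0.4, 0.6]
width: 0.993
5.55 [ 515.  -286.9  132.4] [6.000e-04 7.025e-01 7.117e-01 2.000e-04] [-0.3 -0.4  0.6] [-0.56  0.51  1.83  0.    0.8  -0.57]
```

View pics/wrist3.png

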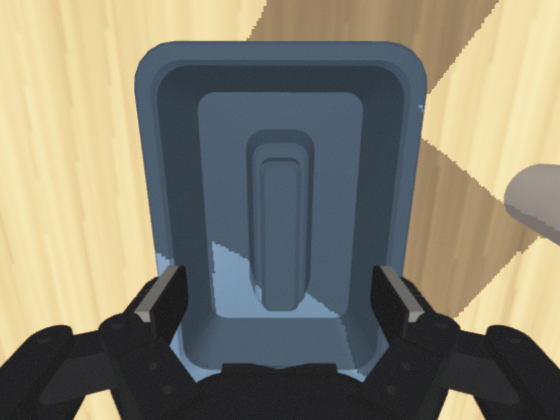

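The bar is centred between the open fingers (column ~281 against ~280). I'll compute its centre more precisely.

```bash
python3 - <<'E'
from h import *
p,d,c=load('pics/wrist3.npz')
X=cloud(d,c)
q=X[140:330,240:320].reshape(-1,3)
s=q[(q[:,2]>98.5)&(q[:,2]<104)];print(len(s),s.mean(0),cv2.minAreaRect(s[:,:2].astype(np.float32)))
for v in (180,210,240,270,290):
    r=X[v,240:320];i=np.where(r[:,2]>96)[0]
    print(v,i[0]+240,i[-1]+240,r[i[0]].round(1),r[i[-1]].round(1),((r[i[0]]+r[i[-1]])/2).round(1))
E
```

```text
5546 [ 514.5882863  -281.32224288  100.78659987] ((514.644775390625, -285.5826416015625), (23.848548889160156, 97.22382354736328), 0.6934612989425659)
180 259 300 [ 502.4 -248.    98.9] [ 525.9 -247.9   98.1] [ 514.1 -248.    98.5]
210 260 299 [ 502.9 -265.8   99.4] [ 525.9 -265.8   98.3] [ 514.4 -265.8   98.9]
240 260 299 [ 502.8 -285.1   98.5] [ 526.5 -284.8   98.5] [ 514.6 -285.    98.5]
270 261 299 [ 503.4 -305.3   98.7] [ 513.3 -211.1  275.1] [ 508.3 -258.2  186.9]
290 261 298 [ 503.3 -319.6   98.4] [ 527.  -319.8   97.6] [ 515.2 -319.7   98. ]
```

```bash
python3 -m pendant '[{"travel":[0.001,-0.0003,0.015],"rotation":[0,0,0],"jaw":1},{"travel":[0,0,0.015],"rotation":[0,0,0],"jaw":1},{"travel":[0,0,0.010],"rotation":[0,0,0],"jaw":1},{"travel":[0,0,0.007],"rotation":[0,0,0],"jaw":1},{"travel":[0,0,0],"rotation":[0,0,0],"jaw":1},{"travel":[0,0,0],"rotation":[0,0,0],"jaw":1}]'; python3 -m pendant '[{"travel":[0,0,0],"rotation":[0,0,0],"jaw":0.6},{"travel":[0,0,0],"rotation":[0,0,0],"jaw":0.45},{"travel":[0,0,0],"rotation":[0,0,0],"jaw":0.35},{"travel":[0,0,0],"rotation":[0,0,0],"jaw":0.3},{"travel":[0,0,0],"rotation":[0,0,0],"jaw":0.2},{"travel":[0,0,0],"rotation":[0,0,0],"jaw":0},{"travel":[0,0,0],"rotation":[0,0,0],"jaw":0},{"travel":[0,0,0],"rotation":[0,0,0],"jaw":0}]'
```

```text
time_s: 6.4
eef_pos: [514.2, -286.4, 84.5]
ee_rot: [0.0, 0.703, 0.711, 0.0]
contact_force: [0.5, -0.5, -0.0]
width: 1.0
time_s: 7.4
eef_pos: [514.5, -286.4, 84.8]
ee_rot: [0.0, 0.703, 0.711, 0.0]
contact_force: [0.4, 0.9, 7.0]
width: 0.265
```

```bash
python3 -m pendant '[{"travel":[0,0,-0.002],"rotation":[0,0,0],"jaw":0},{"travel":[0,0,-0.003],"rotation":[0,0,0],"jaw":0},{"travel":[0,0,-0.004],"rotation":[0,0,0],"jaw":0},{"travel":[0,0,-0.006],"rotation":[0,0,0],"jaw":0},{"travel":[0,0,-0.008],"rotation":[0,0,0],"jaw":0},{"travel":[0,0,-0.008],"rotation":[0,0,0],"jaw":0},{"travel":[0,0,-0.010],"rotation":[0,0,0],"jaw":0},{"travel":[0,0,-0.012],"rotation":[0,0,0],"jaw":0},{"travel":[0,0,-0.015],"rotation":[0,0,0],"jaw":0},{"travel":[0,0,-0.015],"rotation":[0,0,0],"jaw":0},{"travel":[0,0,-0.015],"rotation":[0,0,0],"jaw":0},{"travel":[0,0,0],"rotation":[0,0,0],"jaw":0}]'; python3 snap.py 4 wrist scene; python3 - <<'E'
import cv2
a=cv2.imread('pics/scene4.png')[100:300,100:400];cv2.imwrite('pics/s4.png',cv2.resize(a,None,fx=2.6,fy=2.6))
E
```

```text
time_s: 8.9
eef_pos: [514.8, -286.7, 183.8]
ee_rot: [0.001, 0.703, 0.711, 0.0]
contact_force: [-0.4, -0.8, -3.3]
width: 0.264
8.9 [ 514.8 -286.7  183.8] [1.200e-03 7.028e-01 7.114e-01 3.000e-04] [-0.4 -0.8 -3.3] [-0.56  0.45  1.79 -0.    0.9  -0.57]
```

View pics/s4.png

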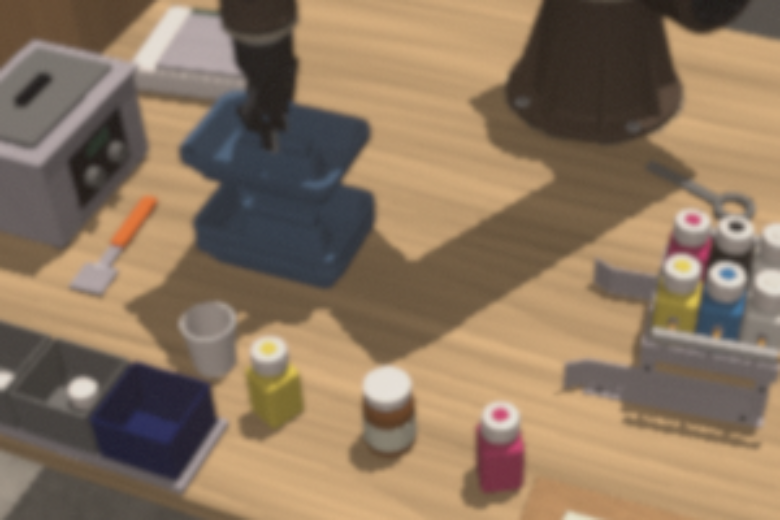

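View pics/wrist4.png

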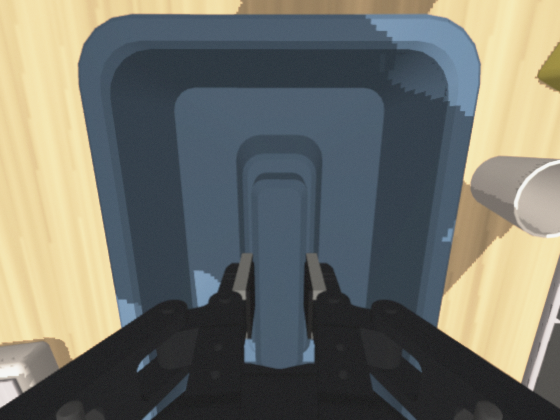

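One tray is lifted level and two remain in the pile. Now I'll carry it to the front of the bay, aligned to the rack yaw of ≈96.4°.

```bash
python3 -m pendant '[{"travel":[0,0,0],"rotation":[0,0,-2.8],"jaw":0},{"travel":[0,0,0],"rotation":[0,0,-2.9],"jaw":0},{"travel":[0.014,0.0026,0],"rotation":[0,0,0],"jaw":0},{"travel":[0.031,0.0062,0],"rotation":[0,0,0],"jaw":0},{"travel":[0.031,0.0062,0],"rotation":[0,0,0],"jaw":0},{"travel":[0.031,0.0062,0],"rotation":[0,0,0],"jaw":0},{"travel":[0.031,0.0062,0],"rotation":[0,0,0],"jaw":0},{"travel":[0.031,0.0062,0],"rotation":[0,0,0],"jaw":0},{"travel":[0.031,0.0062,0],"rotation":[0,0,0],"jaw":0},{"travel":[0.031,0.0062,0],"rotation":[0,0,0],"jaw":0},{"travel":[0.031,0.0062,0],"rotation":[0,0,0],"jaw":0},{"travel":[0.031,0.0062,0],"rotation":[0,0,0],"jaw":0},{"travel":[0.0135,0.0026,0],"rotation":[0,0,0],"jaw":0},{"travel":[0,0,0],"rotation":[0,0,0],"jaw":0},{"travel":[0,0,0],"rotation":[0,0,0],"jaw":0}]'; python3 snap.py 5 wrist top
```

```text
time_s: 10.88
eef_pos: [540.3, 24.6, 182.2]
ee_rot: [-0.0, 0.667, 0.745, -0.0]
contact_force: [0.8, -0.3, -3.5]
width: 0.266
10.875 [540.3  24.6 182.2] [-1.000e-04  6.667e-01  7.453e-01 -2.000e-04] [ 0.8 -0.3 -3.5] [-0.01  0.39  1.9  -0.    0.86 -0.12]
```

View pics/wrist5.png

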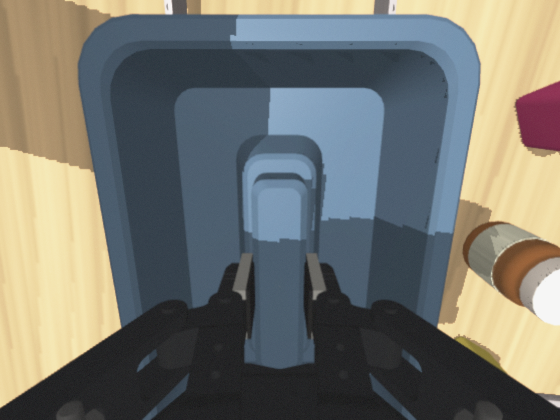

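View pics/top5.png

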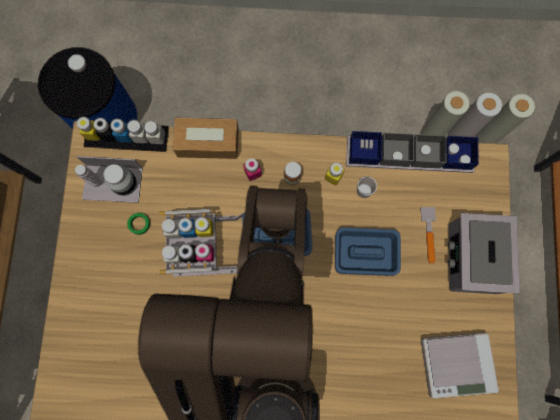

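The tray is centred on the cheeks (cheek columns ~176/385, tray 79/480). Lowering it now.

```bash
python3 -m pendant '[{"travel":[0,0,0.02],"rotation":[0,0,0],"jaw":0},{"travel":[0,0,0.025],"rotation":[0,0,0],"jaw":0},{"travel":[0,0,0.025],"rotation":[0,0,0],"jaw":0},{"travel":[0,0,0.025],"rotation":[0,0,0],"jaw":0},{"travel":[0,0,0.02],"rotation":[0,0,0],"jaw":0},{"travel":[0,0,0.015],"rotation":[0,0,0],"jaw":0},{"travel":[0,0,0.008],"rotation":[0,0,0],"jaw":0},{"travel":[0,0,0.003],"rotation":[0,0,0],"jaw":0},{"travel":[0,0,0],"rotation":[0,0,0],"jaw":0},{"travel":[0,0,0],"rotation":[0,0,0],"jaw":0}]'; python3 -m pendant '[{"travel":[0,0,0.001],"rotation":[0,0,0],"jaw":0},{"travel":[0,0,0.001],"rotation":[0,0,0],"jaw":0},{"travel":[0,0,0.001],"rotation":[0,0,0],"jaw":0},{"travel":[0,0,0],"rotation":[0,0,0],"jaw":0}]'
```

```text
time_s: 12.22
eef_pos: [540.9, 25.2, 41.8]
ee_rot: [0.0, 0.667, 0.745, 0.0]
contact_force: [-0.2, 0.0, -2.6]
width: 0.262
time_s: 12.72
eef_pos: [540.4, 25.2, 38.2]
ee_rot: [-0.0, 0.667, 0.745, -0.0]
contact_force: [-0.2, 0.5, -2.2]
width: 0.265
```

```bash
python3 -m pendant '[{"travel":[0,0,0.001],"rotation":[0,0,0],"jaw":0},{"travel":[0,0,0.0005],"rotation":[0,0,0],"jaw":0},{"travel":[0,0,0],"rotation":[0,0,0],"jaw":0}]'; python3 -m pendant '[{"travel":[0,0,0.0005],"rotation":[0,0,0],"jaw":0},{"travel":[0,0,0],"rotation":[0,0,0],"jaw":0}]'
```

```text
time_s: 13.1
eef_pos: [540.5, 25.1, 36.8]
ee_rot: [-0.0, 0.667, 0.745, -0.0]
contact_force: [-0.6, -0.1, -1.3]
width: 0.268
time_s: 13.35
eef_pos: [540.5, 25.2, 36.8]
ee_rot: [0.0, 0.667, 0.745, 0.0]
contact_force: [-3.8, 0.4, 10.7]
width: 0.267
```

The tray is on the bench. Now I'll release it and rise to look.

```bash
python3 -m pendant '[{"travel":[0,0,0],"rotation":[0,0,0],"jaw":0.35},{"travel":[0,0,0],"rotation":[0,0,0],"jaw":0.6},{"travel":[0,0,0],"rotation":[0,0,0],"jaw":0.6},{"travel":[0,0,-0.005],"rotation":[0,0,0],"jaw":0.6},{"travel":[0,0,-0.01],"rotation":[0,0,0],"jaw":0.6},{"travel":[0,0,-0.03],"rotation":[0,0,0],"jaw":0.6},{"travel":[0,0,-0.04],"rotation":[0,0,0],"jaw":0.6},{"travel":[-0.02,0,-0.05],"rotation":[0,0,0],"jaw":0.6},{"travel":[-0.03,0,-0.05],"rotation":[0,0,0],"jaw":0.6},{"travel":[-0.03,0,-0.05],"rotation":[0,0,0],"jaw":0.6},{"travel":[0,0,0],"rotation":[0,0,0],"jaw":0.6},{"travel":[0,0,0],"rotation":[0,0,0],"jaw":0.6}]';python3 snap.py 6 wrist; python3 - <<'E'
from h import *
p,d,c=load('pics/wrist6.npz')
X=cloud(d,c)
q=X[:,130:430].reshape(-1,3)
s=q[(q[:,2]>46)&(q[:,2]<58)&(q[:,1]<140)&(q[:,1]>-110)];print(len(s),cv2.minAreaRect(s[:,:2].astype(np.float32)))
E
```

```text
time_s: 14.85
eef_pos: [549.0, -54.3, 271.5]
ee_rot: [0.0, 0.667, 0.745, 0.0]
contact_force: [0.0, 0.2, -1.2]
width: 0.596
14.85 [549.  -54.3 271.5] [0.000e+00 6.667e-01 7.453e-01 1.000e-04] [ 0.   0.2 -1.2] [-0.15  0.3   1.78  0.    1.06 -0.26]
8653 ((539.7312622070312, 22.713829040527344), (156.8164825439453, 213.08738708496094), 6.18927526473999)
```

View pics/wrist6.png

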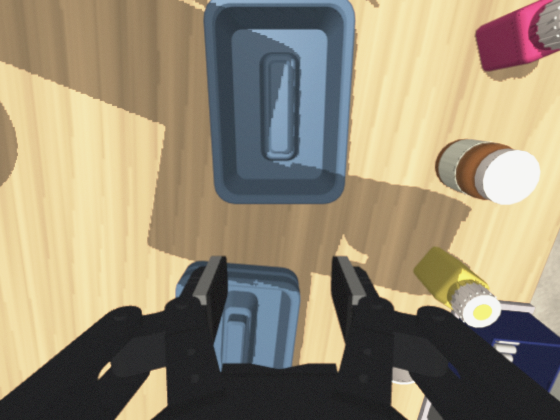

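The tray stands at about (540,25) with yaw ≈96.2°, lined up with the bay. Next I'll turn the tool 90° so the camera is clear of the shelf, close the jaws, and go down behind the near rim.

```bash
python3 -m pendant '[{"travel":[-0.02,0,0],"rotation":[0,0,0],"jaw":0},{"travel":[-0.02,0,0],"rotation":[0,0,0],"jaw":0},{"travel":[-0.0205,0.001,0],"rotation":[0,0,0],"jaw":0},{"travel":[0,0,0],"rotation":[0,0,9],"jaw":0},{"travel":[0,0,0],"rotation":[0,0,9],"jaw":0},{"travel":[0,0,0],"rotation":[0,0,9],"jaw":0},{"travel":[0,0,0],"rotation":[0,0,9],"jaw":0},{"travel":[0,0,0],"rotation":[0,0,9],"jaw":0},{"travel":[0,0,0],"rotation":[0,0,9],"jaw":0},{"travel":[0,0,0],"rotation":[0,0,9],"jaw":0},{"travel":[0,0,0],"rotation":[0,0,9],"jaw":0},{"travel":[0,0,0],"rotation":[0,0,9],"jaw":0},{"travel":[0,0,0],"rotation":[0,0,9],"jaw":0},{"travel":[0,0,0.04],"rotation":[0,0,0],"jaw":0},{"travel":[0,0,0.04],"rotation":[0,0,0],"jaw":0},{"travel":[0,0,0.04],"rotation":[0,0,0],"jaw":0},{"travel":[0,0,0.02],"rotation":[0,0,0],"jaw":0},{"travel":[0,0,0],"rotation":[0,0,0],"jaw":0},{"travel":[0,0,0],"rotation":[0,0,0],"jaw":0}]';python3 snap.py 7 wrist scene top;  python3 - <<'E'
import cv2
a=cv2.imread('pics/scene7.png')[100:300,100:440];cv2.imwrite('pics/s7.png',cv2.resize(a,None,fx=2.3,fy=2.3))
E
```

```text
time_s: 17.27
eef_pos: [557.8, -115.1, 132.0]
ee_rot: [0.0, 0.998, 0.056, 0.0]
contact_force: [-0.4, 0.5, -0.8]
width: 0.001
17.275 [ 557.8 -115.1  132. ] [1.000e-04 9.985e-01 5.560e-02 4.000e-04] [-0.4  0.5 -0.8] [-0.26  0.49  1.88 -0.    0.77  1.2 ]
```

View pics/wrist7.png

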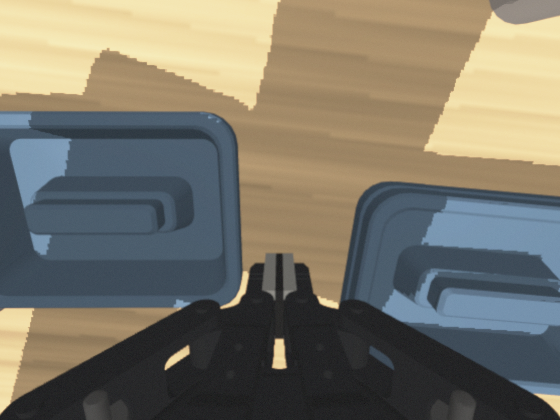

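View pics/s7.png

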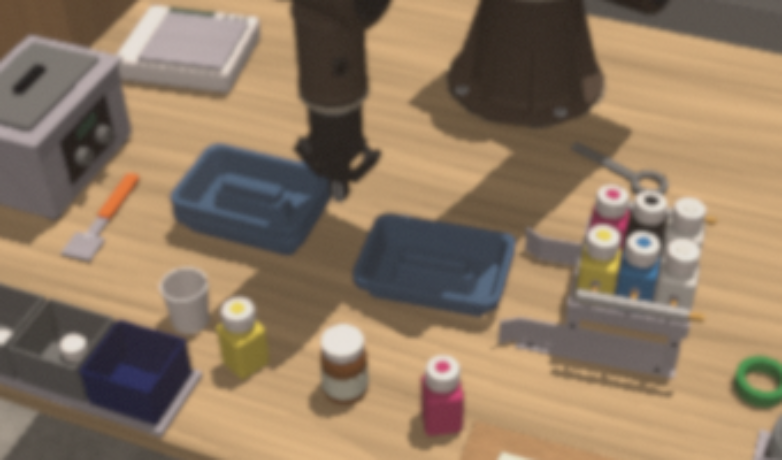

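```bash
python3 -m pendant '[{"travel":[0,-0.006,0.03],"rotation":[0,0,0],"jaw":0},{"travel":[0,0,0.03],"rotation":[0,0,0],"jaw":0},{"travel":[0,0,0.02],"rotation":[0,0,0],"jaw":0},{"travel":[0,0,0.015],"rotation":[0,0,0],"jaw":0},{"travel":[0,0,0.01],"rotation":[0,0,0],"jaw":0},{"travel":[0,0,0],"rotation":[0,0,0],"jaw":0},{"travel":[0,0,0],"rotation":[0,0,0],"jaw":0}]';python3 snap.py 8 wrist
```

```text
time_s: 18.3
eef_pos: [556.9, -108.5, 26.9]
ee_rot: [0.0, 0.998, 0.056, 0.0]
contact_force: [0.2, -0.4, 0.0]
width: -0.004
18.3 [ 556.9 -108.5   26.9] [1.000e-04 9.984e-01 5.580e-02 4.000e-04] [ 0.2 -0.4  0. ] [-0.25  0.65  1.94 -0.    0.55  1.21]
```

View pics/wrist8.png

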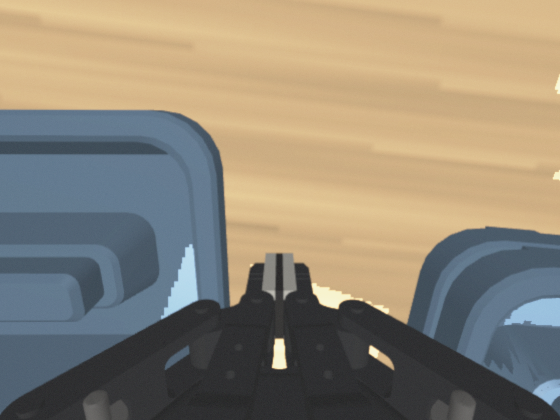

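```bash
python3 -m pendant '[{"travel":[0,-0.005,0],"rotation":[0,0,0],"jaw":0},{"travel":[0,-0.005,0],"rotation":[0,0,0],"jaw":0},{"travel":[0,-0.005,0],"rotation":[0,0,0],"jaw":0},{"travel":[0,-0.008,0],"rotation":[0,0,0],"jaw":0},{"travel":[0,-0.01,0],"rotation":[0,0,0],"jaw":0},{"travel":[0,-0.01,0],"rotation":[0,0,0],"jaw":0},{"travel":[0,-0.01,0],"rotation":[0,0,0],"jaw":0},{"travel":[0,-0.01,0],"rotation":[0,0,0],"jaw":0},{"travel":[0,-0.01,0],"rotation":[0,0,0],"jaw":0},{"travel":[0,-0.01,0],"rotation":[0,0,0],"jaw":0}]';python3 snap.py 9 wrist scene;  python3 - <<'E'
import cv2
a=cv2.imread('pics/scene9.png')[100:300,100:440];cv2.imwrite('pics/s9.png',cv2.resize(a,None,fx=2.3,fy=2.3))
E
```

```text
time_s: 19.6
eef_pos: [547.2, -25.2, 26.3]
ee_rot: [0.0, 0.998, 0.056, 0.0]
contact_force: [-0.2, -4.6, 3.9]
width: 0.003
19.6 [547.2 -25.2  26.3] [0.     0.9984 0.0558 0.    ] [-0.2 -4.6  3.9] [-0.1   0.63  1.99 -0.    0.52  1.36]
```

View pics/s9.png

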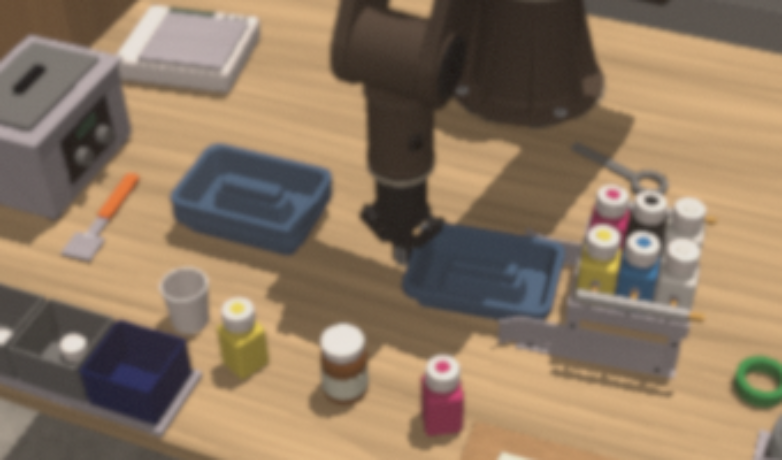

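View pics/wrist9.png

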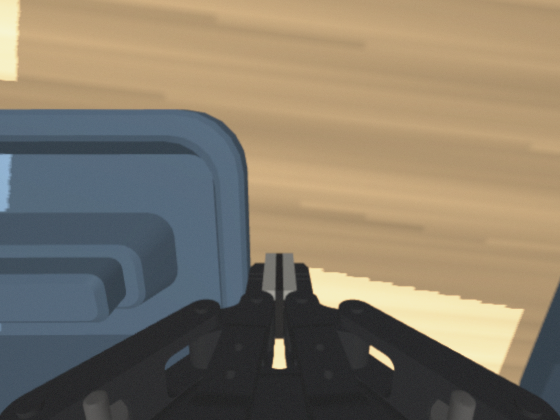

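```bash
python3 -m pendant '[{"travel":[0,-0.01,0],"rotation":[0,0,0],"jaw":0},{"travel":[0,-0.01,0],"rotation":[0,0,0],"jaw":0},{"travel":[0,-0.01,0],"rotation":[0,0,0],"jaw":0},{"travel":[0,-0.01,0],"rotation":[0,0,0],"jaw":0},{"travel":[0,-0.01,0],"rotation":[0,0,0],"jaw":0},{"travel":[0,-0.01,0],"rotation":[0,0,0],"jaw":0}]'; python3 -m pendant '[{"travel":[0,-0.01,0],"rotation":[0,0,0],"jaw":0},{"travel":[0,-0.01,0],"rotation":[0,0,0],"jaw":0},{"travel":[0,-0.01,0],"rotation":[0,0,0],"jaw":0},{"travel":[0,-0.01,0],"rotation":[0,0,0],"jaw":0},{"travel":[0,-0.01,0],"rotation":[0,0,0],"jaw":0},{"travel":[0,-0.01,0],"rotation":[0,0,0],"jaw":0}]';python3 snap.py 10 wrist scene;  python3 - <<'E'
import cv2
a=cv2.imread('pics/scene10.png')[130:290,220:460];cv2.imwrite('pics/s10.png',cv2.resize(a,None,fx=3.3,fy=3.3))
E
```

```text
time_s: 20.45
eef_pos: [540.5, 34.4, 26.3]
ee_rot: [0.0, 0.998, 0.056, 0.0]
contact_force: [0.6, -1.3, -0.5]
width: 0.002
time_s: 21.2
eef_pos: [533.8, 94.0, 26.3]
ee_rot: [0.0, 0.998, 0.056, -0.0]
contact_force: [-0.2, -1.2, -1.6]
width: -0.003
21.2 [533.8  94.   26.3] [ 0.      0.9984  0.0558 -0.    ] [-0.2 -1.2 -1.6] [ 0.12  0.63  2.   -0.    0.52  1.58]
```

View pics/s10.png

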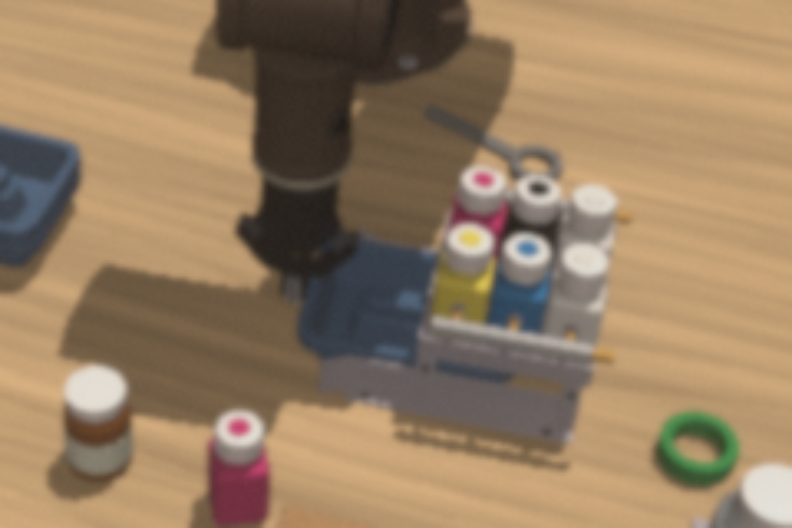

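View pics/wrist10.png

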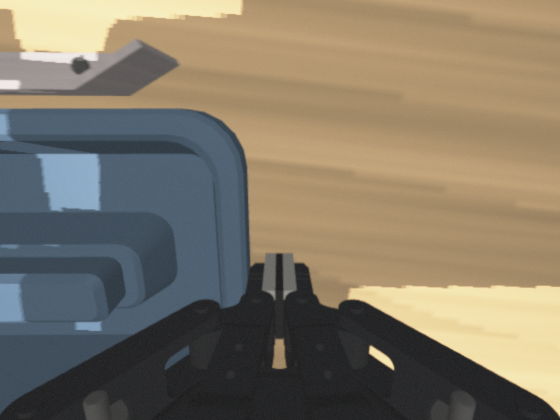

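```bash
python3 -m pendant '[{"travel":[0,-0.01,0],"rotation":[0,0,0],"jaw":0},{"travel":[0,-0.01,0],"rotation":[0,0,0],"jaw":0},{"travel":[0,-0.01,0],"rotation":[0,0,0],"jaw":0},{"travel":[0,-0.008,0],"rotation":[0,0,0],"jaw":0},{"travel":[0,-0.005,0],"rotation":[0,0,0],"jaw":0}]'; python3 -m pendant '[{"travel":[0,-0.004,0],"rotation":[0,0,0],"jaw":0},{"travel":[0,-0.003,0],"rotation":[0,0,0],"jaw":0},{"travel":[0,-0.002,0],"rotation":[0,0,0],"jaw":0},{"travel":[0,0,0],"rotation":[0,0,0],"jaw":0}]'; python3 snap.py 11 wrist scene;  python3 - <<'E'
import cv2
a=cv2.imread('pics/scene11.png')[130:290,220:460];cv2.imwrite('pics/s11.png',cv2.resize(a,None,fx=3.3,fy=3.3))
E
```

```text
time_s: 21.92
eef_pos: [529.0, 136.6, 26.3]
ee_rot: [0.0, 0.998, 0.056, 0.0]
contact_force: [0.6, -2.4, 0.6]
width: 0.005
time_s: 22.42
eef_pos: [528.1, 145.1, 26.3]
ee_rot: [-0.0, 0.998, 0.056, -0.0]
contact_force: [-0.1, -0.5, -0.8]
width: 0.002
22.425 [528.1 145.1  26.3] [-0.      0.9984  0.0558 -0.    ] [-0.1 -0.5 -0.8] [0.21 0.63 1.99 0.   0.52 1.67]
```

View pics/s11.png

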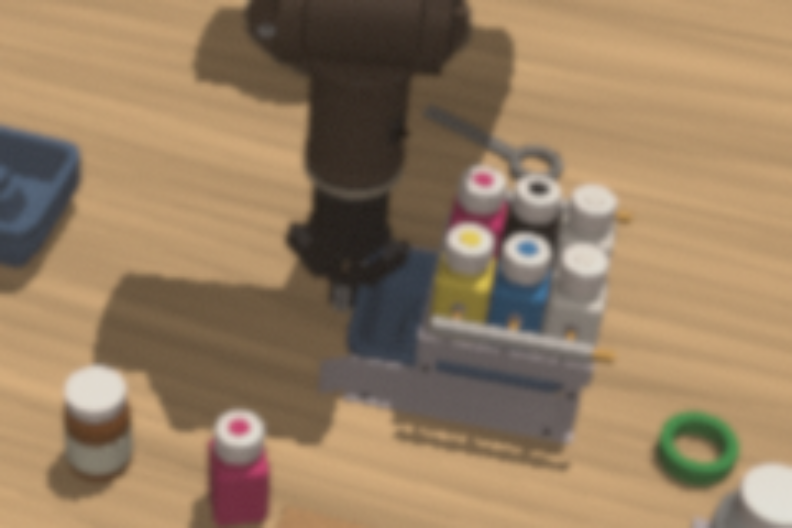

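View pics/wrist11.png

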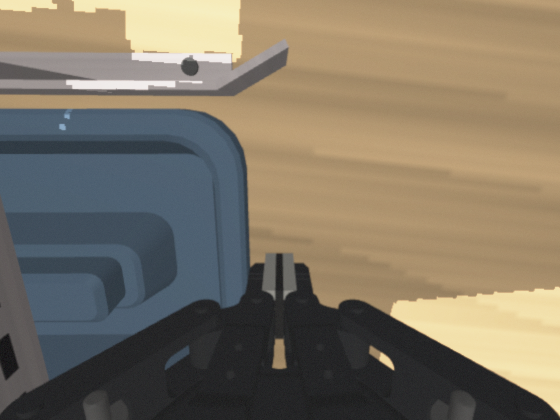

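The rim (column ~247) is still a few mm short of the cheek knee (column ~235). I'll continue in small steps and watch the force.

```bash
python3 -m pendant '[{"travel":[0,-0.002,0],"rotation":[0,0,0],"jaw":0},{"travel":[0,-0.002,0],"rotation":[0,0,0],"jaw":0},{"travel":[0,-0.001,0],"rotation":[0,0,0],"jaw":0},{"travel":[0,0,0],"rotation":[0,0,0],"jaw":0}]'; python3 -m pendant '[{"travel":[0,-0.001,0],"rotation":[0,0,0],"jaw":0},{"travel":[0,-0.001,0],"rotation":[0,0,0],"jaw":0},{"travel":[0,0,0],"rotation":[0,0,0],"jaw":0}]'
```

```text
time_s: 23.02
eef_pos: [527.5, 150.1, 26.3]
ee_rot: [-0.0, 0.998, 0.056, -0.0]
contact_force: [-0.1, 0.0, -0.1]
width: 0.001
time_s: 23.4
eef_pos: [527.3, 152.1, 26.3]
ee_rot: [-0.0, 0.998, 0.056, 0.0]
contact_force: [0.3, -0.2, -1.3]
width: -0.0
```

```bash
python3 -m pendant '[{"travel":[0,-0.001,0],"rotation":[0,0,0],"jaw":0},{"travel":[0,-0.001,0],"rotation":[0,0,0],"jaw":0}]'; python3 -m pendant '[{"travel":[0,-0.001,0],"rotation":[0,0,0],"jaw":0},{"travel":[0,-0.001,0],"rotation":[0,0,0],"jaw":0}]'; python3 snap.py 12 wrist
```

```text
time_s: 23.65
eef_pos: [527.1, 154.0, 26.3]
ee_rot: [0.0, 0.998, 0.056, 0.0]
contact_force: [0.5, -2.1, -0.3]
width: 0.003
time_s: 23.9
eef_pos: [526.3, 154.9, 26.2]
ee_rot: [0.001, 0.998, 0.056, -0.001]
contact_force: [-0.0, -22.8, 5.2]
width: 0.0
23.9 [526.3 154.9  26.2] [ 6.000e-04  9.984e-01  5.610e-02 -7.000e-04] [ -0.  -22.8   5.2] [ 0.23  0.63  1.98 -0.    0.53  1.69]
```

View pics/wrist12.png

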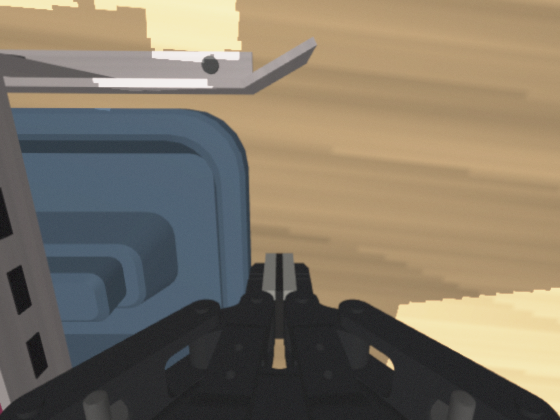

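The force jumps to 23 N at TCP y=155, the predicted home position, and the rim is level with the cheek knee (column ~248). Backing off, rising, and checking.

```bash
python3 -m pendant '[{"travel":[0,0.002,0],"rotation":[0,0,0],"jaw":0},{"travel":[0,0.005,0],"rotation":[0,0,0],"jaw":0},{"travel":[0,0.015,0],"rotation":[0,0,0],"jaw":0},{"travel":[0,0.03,0],"rotation":[0,0,0],"jaw":0},{"travel":[0,0.03,-0.03],"rotation":[0,0,0],"jaw":0},{"travel":[0,0.03,-0.05],"rotation":[0,0,0],"jaw":0},{"travel":[0,0.02,-0.05],"rotation":[0,0,0],"jaw":0},{"travel":[0,0,-0.06],"rotation":[0,0,0],"jaw":0},{"travel":[0,0,-0.06],"rotation":[0,0,0],"jaw":0},{"travel":[0,0,-0.04],"rotation":[0,0,-9],"jaw":0},{"travel":[0,0,0],"rotation":[0,0,-9],"jaw":0},{"travel":[0,0,0],"rotation":[0,0,-9],"jaw":0},{"travel":[0,0,0],"rotation":[0,0,-9],"jaw":0},{"travel":[0,0,0],"rotation":[0,0,-9],"jaw":0},{"travel":[0,0,0],"rotation":[0,0,-9],"jaw":0},{"travel":[0,0,0],"rotation":[0,0,-9],"jaw":0},{"travel":[0,0,0],"rotation":[0,0,-9],"jaw":0},{"travel":[0,0,0],"rotation":[0,0,-9],"jaw":0},{"travel":[0,0,0],"rotation":[0,0,-9],"jaw":0},{"travel":[0,0,0],"rotation":[0,0,0],"jaw":0}]';python3 snap.py 13 wrist scene top; python3 - <<'E'
from h import *
p,d,c=load('pics/wrist13.npz')
cv2.imwrite('pics/w13.png',cv2.resize(p[0:180,160:430,::-1],None,fx=2.9,fy=2.9,interpolation=cv2.INTER_CUBIC))
E
```

```text
time_s: 26.45
eef_pos: [541.4, 24.1, 316.2]
ee_rot: [-0.0, 0.667, 0.745, -0.0]
contact_force: [0.5, -0.4, 0.6]
width: -0.002
26.45 [541.4  24.1 316.2] [-1.000e-04  6.669e-01  7.451e-01 -1.000e-04] [ 0.5 -0.4  0.6] [-0.01  0.25  1.74 -0.    1.16 -0.12]
```

View pics/w13.png

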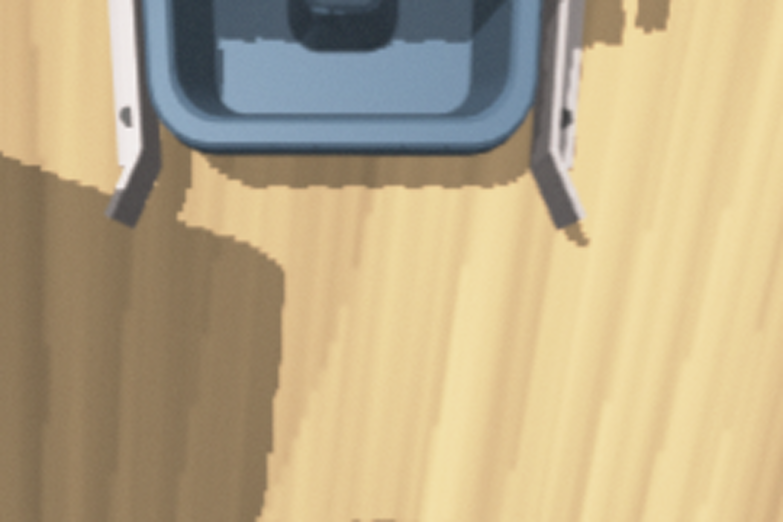

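View pics/top13.png

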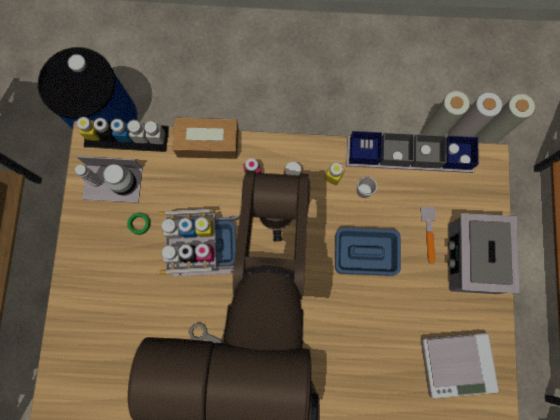

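```bash
python3 - <<'E'
from h import *
p,d,c=load('pics/wrist13.npz')
f=lambda P,z:onplane(np.array(P,float)/2.9+[160,0],c,z)[:,:2]
e=f([[220,143],[345,144],[480,144]],50);k=f([[142,148],[545,150]],45)
u=np.array([-.1115,.9938]);v=np.array([-u[1],u[0]])
mid=k.mean(0)
print('knee mid',mid,'gap',np.linalg.norm(k[1]-k[0]));print('rim along u rel. knee',(e-mid)@u)
X=cloud(d,c);q=X[0:70,150:440].reshape(-1,3);s=q[(q[:,2]>47)&(q[:,2]<55)];print('rim u',((s[:,:2]-mid)@u).min(),'lat',((s[:,:2]-mid)@v).min(),((s[:,:2]-mid)@v).max())
for t,z in(('pics/top0.npz',98),('pics/top13.npz',74)):
    p,d,c=load(t);hsv=cv2.cvtColor(p,cv2.COLOR_RGB2HSV)
    m=((hsv[...,0]>95)&(hsv[...,0]<125)&(hsv[...,1]>90)).astype(np.uint8)
    m[:, :330]=0;m[:,410:]=0;m[:220]=0;m[285:]=0
    k=max(cv2.findContours(m,0,1)[0],key=cv2.contourArea).reshape(-1,2)
    print(t,cv2.minAreaRect(onplane(k,c,z)[:,:2].astype(np.float32)))
    X=cloud(d,c);q=X[220:285,325:415].reshape(-1,3);s=q[(q[:,2]>z-8)&(q[:,2]<z+10)];print(cv2.minAreaRect(s[:,:2].astype(np.float32)))
p0=load('pics/top0.npz')[0].astype(int);p1=load('pics/top13.npz')[0].astype(int)
D=np.abs(p0-p1).sum(2)
for n,(u0,v0) in dict(yel=(335,172),cup=(367,187),scr=(430,238),tape=(139,223),mag=(252,168),jar=(292,172)).items(): print(n,D[v0-14:v0+15,u0-14:u0+15].mean().round(1))
print('noise',D[340:400,340:400].mean())
a=cv2.imread('pics/scene13.png')[100:320,100:460];cv2.imwrite('pics/s13.png',cv2.resize(a,None,fx=2.2,fy=2.2))
E
```

```text
knee mid [523.79072916 168.36225726] gap 165.47614551530492
rim along u rel. knee [1.43947867 1.04830335 0.96633501]
rim u -16.106843916575592 lat -87.3653795267769 95.39033716482146
pics/top0.npz ((512.0393676757812, -282.655029296875), (155.625244140625, 214.96212768554688), 0.49511998891830444)
((515.5759887695312, -286.0211181640625), (156.73191833496094, 218.04110717773438), 0.44291895627975464)
pics/top13.npz ((512.4451904296875, -284.9222717285156), (152.76487731933594, 214.5210723876953), 0.7499582767486572)
((515.2298583984375, -286.6321716308594), (156.87496948242188, 219.86856079101562), 0.5116534233093262)
yel 35.7
cup 27.7
scr 26.7
tape 33.2
mag 54.4
jar 91.1
noise 26.997777777777777
```

View pics/s13.png

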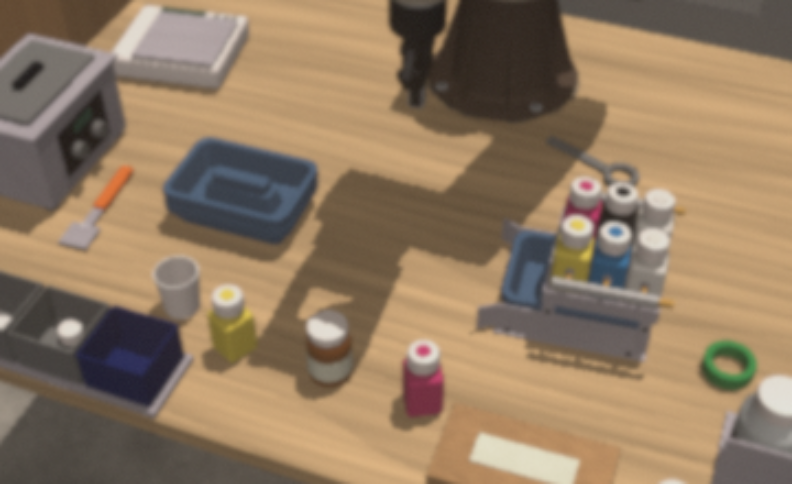

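```bash
python3 -c "
from workcell import ctrl
print(ctrl.finish_job())"
```

```text
the job is handed in; nothing more can be done
None
```

The top tray is in the bay, home against the back stop, and the job was handed in at about 26.5 s. I gripped the top tray by its bar, lifted it straight up and set it down in front of the bay, about 9 mm clear of the lead-ins. After letting go, I pushed it in at its outer rim with closed fingers until the force rose to about 23 N, then backed away.

**Tray position:** The push stopped at the TCP position I had worked out for a tray that is home. The final wrist picture puts the rim within about 1–1.5 mm of the cheek ends and parallel to them.

**Pile:** By depth, the centre of the two remaining trays is within about 1 mm of where the pile's centre was at the start. The colour-mask measurement differs by about 2 mm along y. That method is coarser, and the two pictures show rims at different heights.

**Bystanders:** The scene picture shows all of them standing as before, and the tape, cup and scraper show little or no change in the top view. The magenta bottle and the jar did differ from the first picture, which I put down to the arm partly covering and shading them. I did not measure either of them directly.

**Check that gave nothing usable:** The depth reading of the home tray's sides also picked up the shelf and cheeks, so I did not use it. The measured cheek gap varied from 165 to 170 mm against the stated 168 mm.

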